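# Post the dead power bank into the flap-top bin

### The arm

A 7-joint arm with a two-finger parallel gripper is mounted at the origin on the work surface. World frame = base frame: x ahead of the robot, y to its left, z up, the work surface at z = 0. Lengths are in m, angles in rad, forces in N, time in s.
With the tool pointing down it reaches from about 0.4 to 0.85 m from the base axis. Payload 4.5 kg.
Tool frame: the origin (TCP) lies on the mounting face of the last link; the fingertips stand 166 mm ahead of it and the grasp point (between the pads) lies 147 mm ahead of it; z points along the fingers, y is the line along which they close (so a half turn about z gives the same grasp; the last joint's range is limited). The gripper opens to 88 mm and grips with 3 to 60 N. Pads are 18 mm wide; open, the fingers measure 123 mm over their backs; the gripper's body (75 mm by 187 mm) begins 45 mm behind the grasp point.
Start: joints at [-1.159, 0.689, -0.195, 1.565, 0.157, 0.902, -0.215], TCP at [0.231, 0.581, 0.405] pointing down, gripper open.
Joint ranges: [-3.01, 3.01], [-0.46, 2.08], [-1.47, 1.51], [0.13, 2.56], [-1, 4.14], [0.04, 2.09], [-2.66, 2.66]. Speed limits (rad/s): [2.57, 2.57, 3.14, 3.14, 3.14, 3.14, 3.14].

### API

Orientations are given as [roll, pitch, yaw] about the fixed x, y, z axes, in that order (R = Rz(yaw) Ry(pitch) Rx(roll)).
In Python, from workcell import ctrl gives the robot as it stands.
- The arm moves only by the tool move_arm, never from a script. Its arguments are lists of equal length, an entry for each row: "dp": the shift along the tool's x, y, z as a fraction of full scale, a list of three; "twist": the turn about the tool's z as a fraction of full scale; "jaw": the gripper's target within -1 to 1 (shut at 1, half-way at 0, fully open at -1). In form: {"dp": [[tx, ty, tz], ...], "twist": [twist, ...], "jaw": [jaw, ...]}. A call has exactly 5 rows; each row shifts and turns the commanded pose from where the row before left it, along the tool's axes as they then stand; what a row does not reach is not made up. Full scale, the value 1, is 10 cm for a shift and 6 degrees for a turn. A row lasts 1/8 s, in which the tool goes at most 62.5 mm and 10.7 degrees, less where a joint would pass 70% of its speed; a pose out of reach is approached as far as the arm can. A call with a number of a shift or a turn outside -1 to 1 is refused whole. A call with a gripper value outside its range is refused whole. The fingers move at their own pace and stop on an object; "grip_force" is the grip in N (left out, the last holds). Time passes only in rows, so rows that do not move let the fingers close, or fill a call up. It gives the time, the measured TCP pose, the force, the opening and the grip force at its end, in the units of the state.
- ctrl.get_state(): the state, without advancing time (a new reading comes with each control period).
- ctrl.camera(name): name is "scene" or "side" or "wrist"; returns the picture (480x640x3 uint8, red, green, blue); there is no depth.
- ctrl.camera_info(name): a dict with "fx", "fy", "cx", "cy" (pixels), "pose" (4x4, takes a point from camera to world coordinates); the wrist camera has in their place "tool_from_camera" (4x4, takes a point from camera to tool coordinates, whose origin is the TCP and whose axes are the flange's). Camera axes: x right, y up, looking along -z (the intrinsics and any distortion apply to the point x, -y, -z); pixel columns grow to the right and rows downward; lengths in m; the calibration is good to about 2 mm. A picture is of the moment at which its call begins: read the wrist's pose just before it. camera_info takes no time and is no camera call.
- ctrl.close_job(): hands the job in; it is judged then, once.
The state is a dict: "time_s": time; "joint_pos": joint angles; "qd": joint speeds; "joint_torque": joint torques, N m; "position": TCP position; "eef_rot": TCP orientation; "force": force on the tool from outside, world axes, zero at the start; "ft_torque": the same for the moment, N m; "grip_width": finger opening in m; "finger_force": force on a finger pad.
Only numpy, scipy, OpenCV 4.12 (cv2) and the standard library are available. Lean on these libraries where they do the work, as an engineer would, in place of code of your own. Each camera call takes 0.05 s, during which the arm holds its last target. There are 200 camera calls.

### The job

The grey power bank standing on end is dead: hold it upright, push it down through the sprung flap in the top of the white battery bin, and let it go so that it drops right inside and the flap swings shut behind it. Guide it in by hand rather than dropping it on the flap, and leave the lidded cup standing where it is.

Things in the scene. Friction and masses are not known exactly. Their poses are not given: they have to be found in the camera images.
- bank_center (a point): Grey plastic power bank, a slab 26 mm (its x) by 58 mm (its y) by 104 mm tall (its z, up), standing on end, about 0.22 kg; this point is its centre, 52 mm above its underside. Grip across the 26 mm, near the top. Tell it from the low fixed grey charging hub (72 x 72 x 32 mm). Neighbours leave 50 mm free round it and are under 100 mm high; the phone on its stand is farther off to the right.
- bin_mouth (a point): Centre of the mouth in the flat top of the white battery bin (fixed, hollow, 130 mm x by 150 mm y), at the top face, 195 mm above the shelf, z up. The mouth is 50 mm (x) by 85 mm (y); the bank goes in upright, its 58 mm side along y. Fingers need not enter: with its lower half in, the bank falls past the flap by its own weight when let go.
- flap (a joint): Angle (rad) of the bare steel flap closing the mouth, level with the top face: 0 shut, 1.45 hanging open. Hinged along the mouth's long edge on the +x side of bin_mouth, it opens downward only, under about 1 N at its middle; its spring shuts it within half a second when nothing holds it.
- cup: White ceramic cup with a clip-on white plastic lid, 78 mm across, 98 mm high, 0.38 kg, loose; origin at the centre of its underside, z up. To be left standing where it is.
Not all that is in view belongs to the job. Of the things like the part that bears bin_mouth, leave any that is pink or yellow; of the rest the smaller one is meant.

How it is judged:
On the way:
1. the power bank, held roughly upright in the gripper, has pushed the flap open and its lower end is in the mouth (z of bank_center in the frame of bin_mouth below 0.038 m and horizontal distance between bank_center and bin_mouth below 0.03 m and value of joint flap above 0.2 rad and contact force between the fingers and bank above 0.5 N and angle between bank_center's own z axis and vertical below 0.4 rad), for 0.1 s.
At the end, for the whole second after the job is handed in: The power bank lies at rest inside the bin (its centre more than 80 mm below the mouth), the flap is shut again (within 0.1 rad), and the cup stands upright within 25 mm of where it was (z of bank_center in the frame of bin_mouth below -0.08 m and x of bank_center in the frame of bin_mouth between -0.062 and 0.062 m and y of bank_center in the frame of bin_mouth between -0.072 and 0.072 m and value of joint flap below 0.1 rad and linear speed of bank below 0.03 m/s and distance of cup from where it was at the start of the episode below 0.025 m and angle between cup's own z axis and vertical below 0.2 rad); the robot touches nothing.
It fails at once if the cup is shoved more than 25 mm or tipped over (distance of cup from where it was at the start of the episode above 0.025 m or angle between cup's own z axis and vertical above 0.35 rad).
It also fails if it takes over 35 s, if anything falls off the work surface, if the arm or the gripper's body presses on something with over 40 N, if the wrist force passes 120 N, or if a joint passes its speed limit or range.

## Working session

There is one attempt and no reset: what is moved stays moved. The work goes in short steps, Python scripts to look and compute and a tool call to move; the robot and the scene stay as the last step left them, time stands still between calls to the robot, and variables do not carry over. Pictures are saved under pics/ and viewed, at most 10 in all, crops included, and the job is handed in when it is done.

Besides the shell and the picture viewer there is one more tool, called as name(argument=value, ...), one argument or row to a line, values as JSON. move_arm: Moves the arm, as the interface text tells. Shift numbers are shares of 10 cm and turn numbers shares of 6 degrees, none past 1 either way. Its arguments: {"type":"object","properties":{"dp":{"type":"array","items":{"type":"array","items":{"type":"number"}}},"twist":{"type":"array","items":{"type":"number"}},"jaw":{"type":"array","items":{"type":"number"}},"grip_force":{"type":"number"}},"required":["dp","twist","jaw"]}

```bash
mkdir -p pics; cat > h.py <<'E'
import numpy as np,cv2
from workcell import ctrl
from scipy.spatial.transform import Rotation as R
def snap(n,f):
    s=ctrl.get_state(); im=ctrl.camera(n); cv2.imwrite(f'pics/{f}.png',im[:,:,::-1]); return s
def ray(n,uv,s=None):
    c=ctrl.camera_info(n); 
    if n=='wrist':
        T=np.eye(4);T[:3,:3]=R.from_euler('xyz',s['eef_rot']).as_matrix();T[:3,3]=s['position'];T=T@np.array(c['tool_from_camera'])
    else: T=np.array(c['pose'])
    K=np.array([[c['fx'],0,c['cx']],[0,c['fy'],c['cy']],[0,0,1]])
    d=c.get('distortion',c.get('dist'))
    p=cv2.undistortPoints(np.array([[uv]],float),K,None if d is None else np.array(d,float))[0,0]
    return T[:3,3],T[:3,:3]@np.array([p[0],-p[1],-1])
def at(n,uv,z,s=None):
    o,d=ray(n,uv,s); return o+d*(z-o[2])/d[2]
def proj(n,P):
    c=ctrl.camera_info(n);q=np.linalg.inv(np.array(c['pose']))@np.r_[P,1]
    return c['cx']+c['fx']*q[0]/-q[2],c['cy']+c['fy']*q[1]/q[2]
E
python3 - <<'E'
from h import *
for n in('scene','side','wrist'):
    s=snap(n,n+'0'); print(n,ctrl.camera_info(n))
print(s)
E
```

```text
scene {'fx': 564.6584148101011, 'fy': 564.6584148101011, 'cx': 317.5307199833316, 'cy': 249.03426336773805, 'pose': array([[ 0.99333344,  0.11195835, -0.02745903,  0.44932502],
       [-0.11495153,  0.94414835, -0.3088204 , -0.38373333],
       [-0.00864963,  0.30991809,  0.95072392,  1.3100209 ],
       [ 0.        ,  0.        ,  0.        ,  1.        ]])}
side {'fx': 491.483320241677, 'fy': 491.483320241677, 'cx': 321.5545377322507, 'cy': 235.39765274005987, 'pose': array([[ 0.95666053,  0.2746277 , -0.09685173,  0.36853377],
       [-0.29120028,  0.90019536, -0.3238066 , -0.34672458],
       [-0.00174079,  0.33797624,  0.94115303,  1.19469262],
       [ 0.        ,  0.        ,  0.        ,  1.        ]])}
wrist {'fx': 408.06763004315644, 'fy': 408.06763004315644, 'cx': 319.6546223179656, 'cy': 239.94461995317178, 'tool_from_camera': array([[-2.81850874e-04,  9.59707439e-01,  2.81000982e-01,
         7.28877973e-02],
       [ 9.99998384e-01,  7.69408744e-04, -1.62475189e-03,
        -1.44647482e-04],
       [-1.77549109e-03,  2.81000070e-01, -9.59706105e-01,
         2.02171122e-02],
       [ 0.00000000e+00,  0.00000000e+00,  0.00000000e+00,
         1.00000000e+00]])}
{'time_s': 0.1, 'joint_pos': array([-1.15921661,  0.68990153, -0.19449533,  1.56625659,  0.15730303,
        0.90249621, -0.21510254]), 'qd': array([-0.00110313, -0.00174002, -0.00067335, -0.00205615, -0.00154378,
        0.00058162,  0.00156547]), 'joint_torque': array([-4.52376553e-03, -5.28498459e+01, -1.27200153e+00, -1.53836274e+01,
       -5.25746809e-02,  2.01134681e-03,  7.16145087e-05]), 'position': array([0.23045789, 0.58063616, 0.40398407]), 'eef_rot': array([-3.13992634e+00,  1.40198265e-04,  2.76387164e+00]), 'force': array([ 0.08963308, -0.16684143,  0.5893953 ]), 'ft_torque': array([0.02978097, 0.03901812, 0.03736568]), 'finger_force': 0.0, 'grip_width': 0.08807238302103527}
```

View pics/scene0.png

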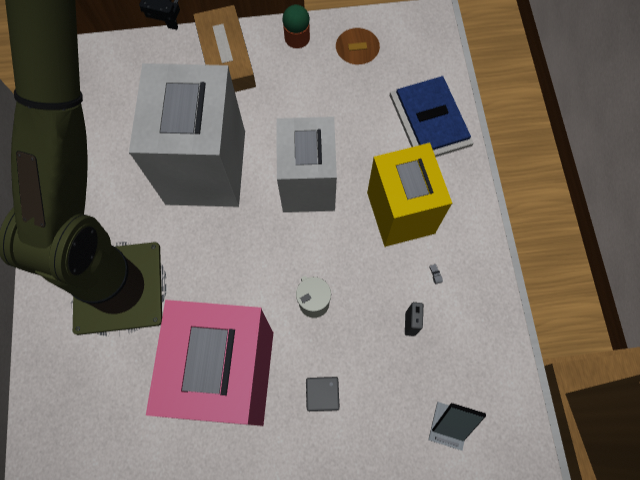

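View pics/side0.png

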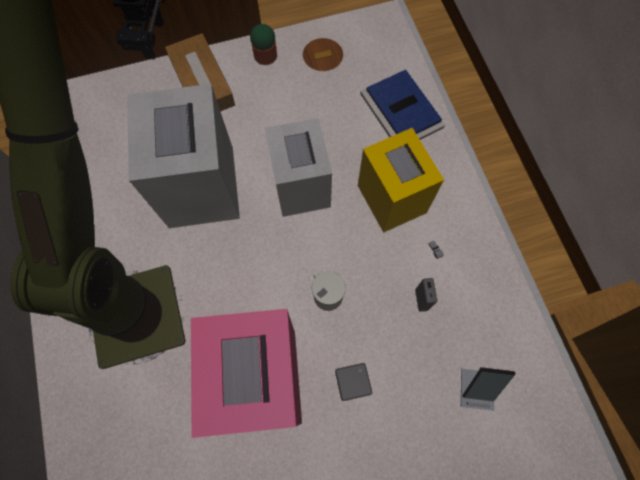

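The scene picture shows the small white bin (mouth near 308,147), the bank near (416,313), the cup at (314,296) and the low hub at (322,394). The yellow, pink and large white bins are decoys. The side view agrees. I'll enlarge the bin and bank.

```bash
python3 - <<'E'
import cv2,numpy as np
a=cv2.imread('pics/scene0.png')
b=cv2.resize(a[110:170,270:350],(640,480),interpolation=cv2.INTER_CUBIC)
c=cv2.resize(a[290:350,385:440],None,fx=8,fy=8,interpolation=cv2.INTER_CUBIC)
c=cv2.convertScaleAbs(c,alpha=1.7)
# side by side within 800x600: scale
o=np.zeros((480,800,3),np.uint8)
o[:320,:427]=cv2.resize(b,(427,320)); o[:400,440:800]=cv2.resize(c,(366,400))[:,:360]
cv2.imwrite('pics/crop1.png',o)
E
```

```text
(no output)
```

View pics/crop1.png

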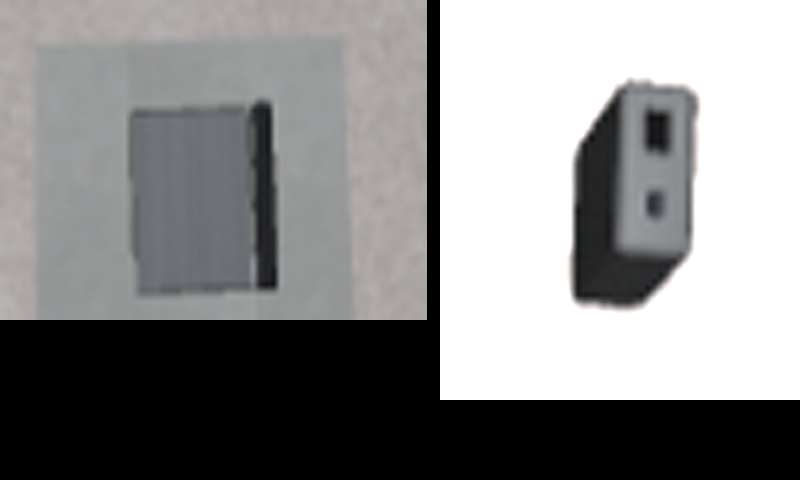

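```bash
python3 - <<'E'
from h import *
f=lambda x,y:(270+x/5.3375,110+y/5.3375)
g=lambda x,y:(385+(x-440)/6.65,290+y/6.65)
def show(n,q,z):
    P=np.array([at('scene',p,z) for p in q]); print(n,P.mean(0).round(4)); print(P[:,:2].round(4).tolist(),[round(float(np.linalg.norm(P[i]-P[(i+1)%4])),4) for i in range(4)])
    e=P[0]+P[1]-P[2]-P[3]; print('yaw of long axis',np.degrees(np.arctan2(e[1],e[0])))
show('flap',[f(130,110),f(252,106),f(255,292),f(138,296)],.195)
show('strip',[f(252,104),f(270,100),f(277,288),f(258,292)],.195)
show('bank',[g(617,88),g(695,88),g(690,252),g(615,250)],.104)
print('bintop',at('scene',f(37,42),.195),at('scene',f(342,40),.195))
print('cup',at('scene',(314,293),.098))
print(at('scene',(438,425),0.05), at('scene',(485,414),.1))
E
```

```text
flap [0.484  0.2156 0.195 ]
[[0.4621, 0.2605], [0.513, 0.2563], [0.5043, 0.1708], [0.4566, 0.1747]] [0.051, 0.086, 0.0479, 0.086]
yaw of long axis 85.26821328972234
strip [0.5132 0.2144 0.195 ]
[[0.5131, 0.2572], [0.5208, 0.2582], [0.5135, 0.1715], [0.5055, 0.1706]] [0.0078, 0.087, 0.008, 0.0869]
yaw of long axis 85.10817657676971
bank [ 0.6807 -0.1672  0.104 ]
[[0.6731, -0.1393], [0.6984, -0.1422], [0.6875, -0.1953], [0.6636, -0.1918]] [0.0255, 0.0542, 0.0241, 0.0534]
yaw of long axis 79.06266751315415
bintop [0.42652695 0.29738888 0.195     ] [0.55418666 0.28290455 0.195     ]
cup [ 0.46490486 -0.09027062  0.098     ]
[ 0.69492298 -0.39566087  0.05      ] [ 0.78475191 -0.3850163   0.1       ]
```

Sizes check out: the mouth measures 50x86 mm at (0.484, 0.216) with yaw about -5°. The bank top is at (0.681, -0.167) with yaw about -10°. Next I'll plan the rows for the approach.

```bash
cat > plan.py <<'E'
import sys
from h import *
# usage: plan.py N x y z yawdeg(toolyaw)
def plan(wps):
    s=ctrl.get_state(); p=np.array(s['position']); y=np.degrees(s['eef_rot'][2])
    print('now',p.round(4),'rpy',np.degrees(s['eef_rot']).round(2))
    for N,*t in wps:
        t=np.array(t); dy=(t[3]-y+180)%360-180; st=(t[:3]-p)/N
        for i in range(N):
            M=(R.from_euler('z',y,degrees=True)*R.from_euler('x',180,degrees=True)).as_matrix()
            print((M.T@st*10).round(3).tolist(), round(-dy/N/6,3)); y+=dy/N
        p=t[:3]
if __name__=='__main__':
    a=list(map(float,sys.argv[1:])); plan([[int(a[i])]+a[i+1:i+5] for i in range(0,len(a),5)])
E
python3 plan.py 5 0.33 0.50 0.48 132 10 0.65 0.1 0.48 80 5 0.685 -0.09 0.42 80
```

```text
now [0.2305 0.5807 0.4041] rpy [-1.7992e+02  1.0000e-02  1.5836e+02]
[-0.245, -0.077, -0.152] 0.879
[-0.251, -0.054, -0.152] 0.879
[-0.254, -0.031, -0.152] 0.879
[-0.256, -0.007, -0.152] 0.879
[-0.256, 0.017, -0.152] 0.879
[-0.511, -0.03, -0.0] 0.867
[-0.512, 0.017, 0.0] 0.867
[-0.508, 0.063, 0.0] 0.867
[-0.501, 0.109, 0.0] 0.867
[-0.489, 0.154, 0.0] 0.867
[-0.473, 0.197, 0.0] 0.867
[-0.453, 0.239, 0.0] 0.867
[-0.429, 0.279, 0.0] 0.867
[-0.402, 0.317, 0.0] 0.867
[-0.372, 0.352, 0.0] 0.867
[-0.362, 0.135, 0.12] 0.0
[-0.362, 0.135, 0.12] 0.0
[-0.362, 0.135, 0.12] 0.0
[-0.362, 0.135, 0.12] 0.0
[-0.362, 0.135, 0.12] 0.0
```

move_arm(
  dp=[
    [-0.245,-0.077,-0.152],
    [-0.251,-0.054,-0.152],
    [-0.254,-0.031,-0.152],
    [-0.256,-0.007,-0.152],
    [-0.256,0.017,-0.152],
  ],
  twist=[0.88,0.88,0.88,0.88,0.88],
  jaw=[-1,-1,-1,-1,-1],
)

```text
time_s: 0.78
position: [0.3317, 0.4987, 0.4821]
eef_rot: [3.141, -0.0, 2.296]
force: [0.3, 0.5, -0.3]
grip_width: 0.088
finger_force: 0.0
```

move_arm(
  dp=[
    [-0.511,-0.03,0],
    [-0.512,0.017,0],
    [-0.508,0.063,0],
    [-0.501,0.109,0],
    [-0.489,0.154,0],
  ],
  twist=[0.87,0.87,0.87,0.87,0.87],
  jaw=[-1,-1,-1,-1,-1],
)

```text
time_s: 1.4
position: [0.4911, 0.2977, 0.4815]
eef_rot: [3.141, -0.0, 1.841]
force: [0.8, 1.5, 0.2]
grip_width: 0.0876
finger_force: 0.0
```

move_arm(
  dp=[
    [-0.473,0.197,0],
    [-0.453,0.239,0],
    [-0.429,0.279,0],
    [-0.402,0.317,0],
    [-0.372,0.352,0],
  ],
  twist=[0.87,0.87,0.87,0.87,0.87],
  jaw=[-1,-1,-1,-1,-1],
)

```text
time_s: 2.02
position: [0.65, 0.0971, 0.4815]
eef_rot: [3.141, -0.001, 1.386]
force: [0.9, 0.0, 0.5]
grip_width: 0.0882
finger_force: 0.0
```

```bash
python3 plan.py 5 0.681 -0.14 0.41 80; python3 -c "
from h import *
s=snap('wrist','w1');print(s['time_s'],s['joint_pos'].round(2))"
```

```text
now [0.65   0.0971 0.4815] rpy [ 1.7998e+02 -4.0000e-02  7.9420e+01]
[-0.455, 0.148, 0.143] -0.019
[-0.455, 0.147, 0.143] -0.019
[-0.455, 0.146, 0.143] -0.019
[-0.456, 0.145, 0.143] -0.019
[-0.456, 0.144, 0.143] -0.019
2.025 [-0.31  0.67  0.18  1.37 -0.12  1.12 -0.3 ]
```

move_arm(
  dp=[
    [-0.455,0.148,0.143],
    [-0.455,0.147,0.143],
    [-0.455,0.146,0.143],
    [-0.456,0.145,0.143],
    [-0.456,0.144,0.143],
  ],
  twist=[0,0,0,0,0],
  jaw=[-1,-1,-1,-1,-1],
)

```text
time_s: 2.7
position: [0.6802, -0.1398, 0.4094]
eef_rot: [3.141, -0.0, 1.39]
force: [1.0, -0.1, -0.6]
grip_width: 0.0881
finger_force: 0.0
```

```bash
python3 -c "
from h import *
s=snap('wrist','w2');print({k:np.array(s[k]).round(4).tolist() for k in('time_s','position','eef_rot')})"
```

```text
{'time_s': 2.7, 'position': [0.6802, -0.1398, 0.4094], 'eef_rot': [3.1413, -0.0004, 1.3896]}
```

View pics/w2.png

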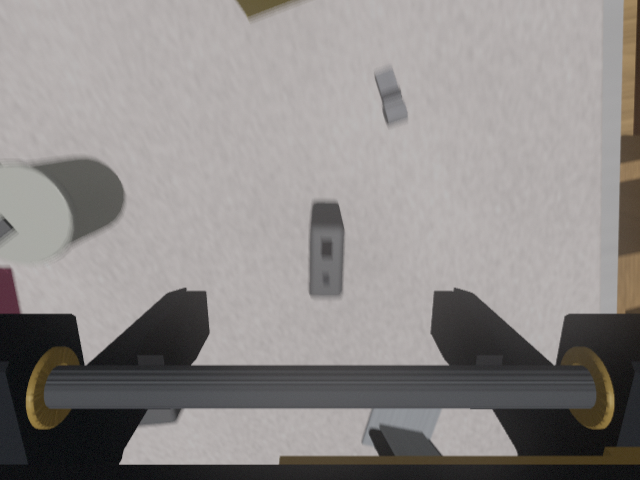

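The wrist view shows the bank's top face with corners near (309,229), (344,229), (342,297) and (309,296). It is between the fingers and well aligned.

```bash
python3 - <<'E'
from h import *
s=ctrl.get_state()
P=np.array([at('wrist',p,.104,s) for p in [(309.5,229),(344,229),(342,296.5),(309.5,296)]])
print(P.mean(0),[round(float(np.linalg.norm(P[i]-P[(i+1)%4])),4) for i in range(4)])
e=P[0]+P[1]-P[2]-P[3];print(np.degrees(np.arctan2(e[1],e[0])))
for a,b in((1,0),(2,3)):
    e=P[a]-P[b];print(np.degrees(np.arctan2(e[1],e[0])))
E
python3 plan.py 5 .681 -.167 .30 80 5 .681 -.167 .233 80
```

```text
[ 0.67696189 -0.17951816  0.104     ] [0.0247, 0.0527, 0.0245, 0.0523]
78.53337199389897
-10.932951227539784
-11.893312495380531
now [ 0.6788 -0.1488  0.4073] rpy [-179.91    0.47   79.09]
[-0.035, 0.011, 0.215] -0.03
[-0.035, 0.011, 0.215] -0.03
[-0.035, 0.011, 0.215] -0.03
[-0.035, 0.011, 0.215] -0.03
[-0.035, 0.011, 0.215] -0.03
[-0.0, -0.0, 0.134] -0.0
[-0.0, -0.0, 0.134] -0.0
[-0.0, -0.0, 0.134] -0.0
[-0.0, -0.0, 0.134] -0.0
[-0.0, -0.0, 0.134] -0.0
```

move_arm(
  dp=[
    [-0.03,0.01,0.2],
    [-0.03,0.01,0.2],
    [-0.03,0.01,0.2],
    [-0.03,0,0.2],
    [0,0,0],
  ],
  twist=[0,0,0,0,0],
  jaw=[-1,-1,-1,-1,-1],
)

```text
time_s: 3.38
position: [0.6804, -0.1503, 0.3275]
eef_rot: [-3.138, 0.0, 1.391]
force: [-0.1, 0.7, 0.6]
grip_width: 0.0882
finger_force: 0.0
```

```bash
python3 -c "
from h import *
s=snap('wrist','w3');print({k:np.array(s[k]).round(4).tolist() for k in('time_s','position','eef_rot')})"
python3 plan.py 5 .679 -.169 .233 79
```

```text
{'time_s': 3.375, 'position': [0.6804, -0.1503, 0.3275], 'eef_rot': [-3.1378, 0.0001, 1.3907]}
now [ 0.681  -0.1502  0.3288] rpy [-179.93   -0.     79.71]
[-0.038, 0.003, 0.192] 0.024
[-0.038, 0.003, 0.192] 0.024
[-0.038, 0.003, 0.192] 0.024
[-0.038, 0.003, 0.192] 0.024
[-0.038, 0.003, 0.192] 0.024
```

View pics/w3.png

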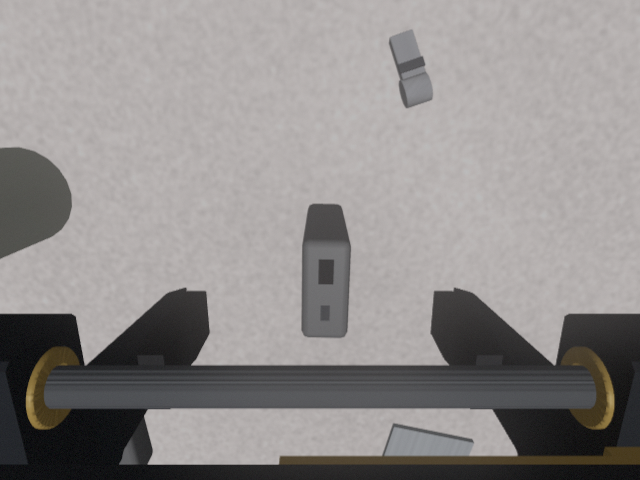

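The bank's top face now spans (303,241) to (350,241) and down to (303,336) to (347,337), still between the fingers.

```bash
python3 - <<'E'
from h import *
s={'position':[.6804,-.1503,.3275],'eef_rot':[-3.1378,.0001,1.3907]}
P=np.array([at('wrist',p,.104,s) for p in [(303,241),(350.5,241),(347.5,337),(302.5,336)]])
print(P.mean(0),[round(float(np.linalg.norm(P[i]-P[(i+1)%4])),4) for i in range(4)])
e=P[0]+P[1]-P[2]-P[3];print(np.degrees(np.arctan2(e[1],e[0])))
E
python3 plan.py 5 .679 -.170 .235 79
```

```text
[ 0.67960138 -0.16553094  0.104     ] [0.0247, 0.0557, 0.0251, 0.0551]
78.93987212853514
now [ 0.681  -0.1502  0.3288] rpy [-179.93   -0.     79.71]
[-0.04, 0.003, 0.188] 0.024
[-0.04, 0.003, 0.188] 0.024
[-0.04, 0.003, 0.188] 0.024
[-0.04, 0.003, 0.188] 0.024
[-0.04, 0.004, 0.188] 0.024
```

move_arm(
  dp=[
    [-0.04,0.004,0.23],
    [-0.04,0.004,0.23],
    [-0.04,0.004,0.23],
    [-0.04,0.004,0.23],
    [0,0,0.02],
  ],
  twist=[0.04,0.04,0.04,0,0],
  jaw=[-1,-1,-1,-1,-1],
)

```text
time_s: 4.05
position: [0.6792, -0.1663, 0.2338]
eef_rot: [-3.139, 0.0, 1.379]
force: [-1.4, -0.4, 1.1]
grip_width: 0.0883
finger_force: 0.0
```

move_arm(
  dp=[
    [0,0,0],
    [0,0,0],
    [0,0,0],
    [0,0,0],
    [0,0,0],
  ],
  twist=[0,0,0,0,0],
  jaw=[1,1,1,1,1],
  grip_force=25,
)

```text
time_s: 4.68
position: [0.6798, -0.166, 0.2353]
eef_rot: [3.141, -0.0, 1.379]
force: [-1.5, -0.3, 0.2]
grip_width: 0.04
finger_force: 0.0
```

move_arm(
  dp=[
    [0,0,0],
    [0,0,0],
    [0,0,0],
    [0,0,0],
    [0,0,0],
  ],
  twist=[0,0,0,0,0],
  jaw=[1,1,1,1,1],
)

```text
time_s: 5.3
position: [0.6798, -0.166, 0.2352]
eef_rot: [-3.141, -0.0, 1.379]
force: [0.6, -0.4, 0.3]
grip_width: 0.0258
finger_force: 25.0
```

```bash
python3 plan.py 5 .67 -.14 .40 79 5 .6 .03 .48 83 5 .481 .2156 .48 85
```

```text
now [ 0.6798 -0.166   0.2352] rpy [-179.99   -0.     79.04]
[0.047, -0.029, -0.33] 0.001
[0.047, -0.029, -0.33] 0.001
[0.047, -0.029, -0.33] 0.001
[0.047, -0.029, -0.33] 0.001
[0.047, -0.029, -0.33] 0.001
[0.307, -0.202, -0.16] -0.133
[0.31, -0.198, -0.16] -0.133
[0.313, -0.194, -0.16] -0.133
[0.315, -0.189, -0.16] -0.133
[0.318, -0.185, -0.16] -0.133
[0.339, -0.281, -0.0] -0.067
[0.341, -0.279, -0.0] -0.067
[0.343, -0.277, -0.0] -0.067
[0.345, -0.274, -0.0] -0.067
[0.347, -0.272, -0.0] -0.067
```

move_arm(
  dp=[
    [0.047,-0.029,-0.33],
    [0.047,-0.029,-0.33],
    [0.047,-0.029,-0.33],
    [0.047,-0.029,-0.33],
    [0.047,-0.029,-0.33],
  ],
  twist=[0,0,0,0,0],
  jaw=[1,1,1,1,1],
)

```text
time_s: 5.92
position: [0.6696, -0.1399, 0.4006]
eef_rot: [-3.14, -0.0, 1.379]
force: [0.3, 0.7, -2.0]
grip_width: 0.0256
finger_force: 25.0
```

move_arm(
  dp=[
    [0.307,-0.202,-0.16],
    [0.31,-0.198,-0.16],
    [0.313,-0.194,-0.16],
    [0.315,-0.189,-0.16],
    [0.318,-0.185,-0.16],
  ],
  twist=[-0.133,-0.133,-0.133,-0.133,-0.133],
  jaw=[1,1,1,1,1],
)

```text
time_s: 6.55
position: [0.5991, 0.0309, 0.4802]
eef_rot: [-3.14, -0.0, 1.45]
force: [0.3, 0.4, -1.9]
grip_width: 0.026
finger_force: 25.0
```

move_arm(
  dp=[
    [0.339,-0.281,0],
    [0.341,-0.279,0],
    [0.343,-0.277,0],
    [0.345,-0.274,0],
    [0.347,-0.272,0],
  ],
  twist=[-0.067,-0.067,-0.067,-0.067,-0.067],
  jaw=[1,1,1,1,1],
)

```text
time_s: 7.18
position: [0.4798, 0.2162, 0.4799]
eef_rot: [-3.141, 0.0, 1.484]
force: [0.5, 0.6, -3.1]
grip_width: 0.0257
finger_force: 25.0
```

move_arm(
  dp=[
    [0,0,0],
    [0,0,0],
    [0,0,0],
    [0,0,0],
    [0,0,0],
  ],
  twist=[0,0,0,0,0],
  jaw=[1,1,1,1,1],
)

```text
time_s: 7.8
position: [0.4812, 0.2146, 0.4802]
eef_rot: [3.142, 0.0, 1.483]
force: [-0.2, -0.9, -2.5]
grip_width: 0.0258
finger_force: 25.0
```

```bash
python3 -c "
from h import *
s=snap('wrist','w4');print({k:np.array(s[k]).round(4).tolist() for k in('time_s','position','eef_rot','grip_width')})
snap('scene','s4')"
```

```text
{'time_s': 7.8, 'position': [0.4812, 0.2146, 0.4802], 'eef_rot': [3.1416, 0.0001, 1.4829], 'grip_width': 0.0258}
```

View pics/w4.png

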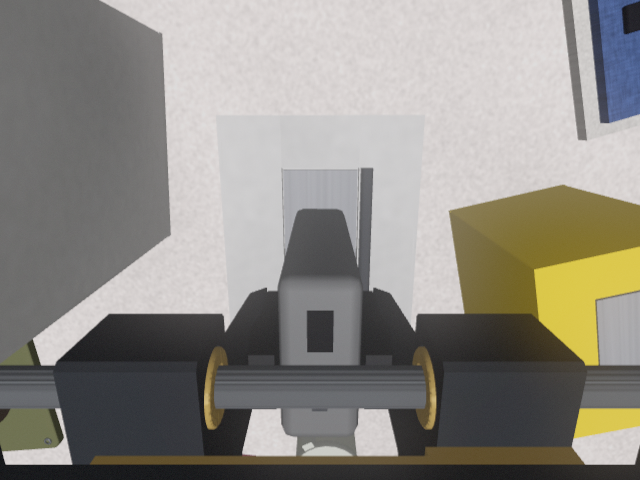

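The far edge of the mouth runs (283,169) to (359,169), with the hinge strip to its right and the bank centred and aligned in front of it. Next I'll compute the residual offset and the neighbour clearance.

```bash
python3 - <<'E'
from h import *
s={'position':[.4812,.2146,.4802],'eef_rot':[3.1416,.0001,1.4829]}
a,b=at('wrist',(283,169),.195,s),at('wrist',(359,169),.195,s)
m=(a+b)/2;x=(b-a)/np.linalg.norm(b-a);n=np.array([x[1],-x[0],0])
print(a,b,np.linalg.norm(b-a),np.degrees(np.arctan2(x[1],x[0])),'centre',m+n*.0425)
o=at('wrist',(218,116),.195,s),at('wrist',(424,116),.195,s);print('bin far corners',o,'centre',(o[0]+o[1])/2+n*.075)
# neighbour heights: base corner then intersect vertical line
for nm,base,top in(('big',(239,206),(235,153)),('yellow',(387,245),(375,193))):
    p=at('scene',base,0)
    z=min(np.linspace(0.05,.5,451),key=lambda z:np.hypot(*np.subtract(proj('scene',[p[0],p[1],z]),top)))
    print(nm,p,z)
print(at('scene',(228,67),.3),at('scene',(235,153),.3), at('scene',(228,67),.25),at('scene',(235,153),.25))
E
python3 plan.py 5 .481 .2156 .40 85
```

```text
[0.46107751 0.25938928 0.195     ] [0.50980473 0.25507205 0.195     ] 0.0489181048790835 -5.063180980746451 centre [0.48169032 0.2148965  0.195     ]
bin far corners (array([0.42455581, 0.29538314, 0.195     ]), array([0.55206156, 0.28411344, 0.195     ])) centre [0.48168962 0.21504094 0.195     ]
big [0.30478621 0.17763198 0.        ] 0.259
yellow [0.65690836 0.03210715 0.        ] 0.269
[0.33761673 0.36705225 0.3       ] [0.3381741  0.16387716 0.3       ] [0.33208673 0.40421908 0.25      ] [0.33267169 0.19098602 0.25      ]
now [0.4811 0.2149 0.4802] rpy [180.  -0.  85.]
[0.001, -0.0, 0.16] -0.0
[0.001, -0.0, 0.16] -0.0
[0.001, -0.0, 0.16] -0.0
[0.001, -0.0, 0.16] -0.0
[0.001, -0.0, 0.16] -0.0
```

move_arm(
  dp=[
    [0,0,0.15],
    [0,0,0.15],
    [0,0,0.1],
    [0,0,0.1],
    [0,0,0.1],
  ],
  twist=[0,0,0,0,0],
  jaw=[1,1,1,1,1],
)

```text
time_s: 8.52
position: [0.4814, 0.2153, 0.4203]
eef_rot: [3.14, -0.001, 1.484]
force: [-0.4, -0.1, 0.8]
grip_width: 0.0258
finger_force: 25.0
```

move_arm(
  dp=[
    [0,0,0.1],
    [0,0,0.1],
    [0,0,0.1],
    [0,0,0.1],
    [0,0,0.08],
  ],
  twist=[0,0,0,0,0],
  jaw=[1,1,1,1,1],
)

```text
time_s: 9.15
position: [0.4808, 0.2151, 0.3714]
eef_rot: [-3.141, 0.0, 1.484]
force: [0.1, -0.2, -2.4]
grip_width: 0.0258
finger_force: 25.0
```

move_arm(
  dp=[
    [0,0,0],
    [0,0,0],
    [0,0,0],
    [0,0,0],
    [0,0,0],
  ],
  twist=[0,0,0,0,0],
  jaw=[1,1,1,1,1],
)

```text
time_s: 9.78
position: [0.481, 0.2152, 0.3724]
eef_rot: [3.141, -0.0, 1.484]
force: [-0.7, -0.4, -2.2]
grip_width: 0.0258
finger_force: 25.0
```

```bash
python3 -c "
from h import *
s=snap('wrist','w5')"
```

```text
(no output)
```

View pics/w5.png

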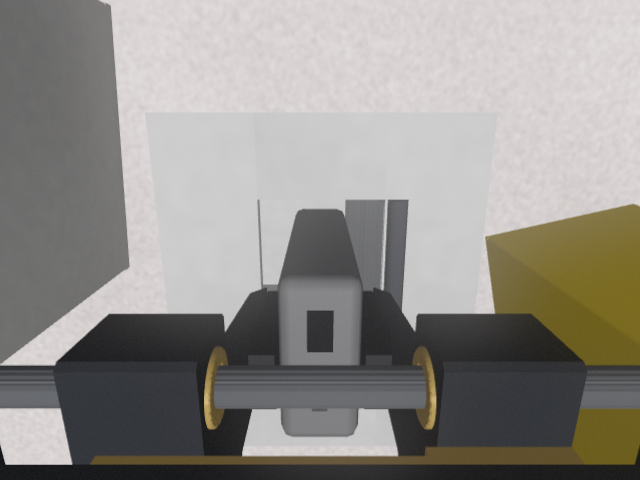

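The bank's lower half is in the mouth. The flap is swung open at (365,240), right of the bank, and the grip is centred. Releasing.

move_arm(
  dp=[
    [0,0,0],
    [0,0,0],
    [0,0,0],
    [0,0,0],
    [0,0,0],
  ],
  twist=[0,0,0,0,0],
  jaw=[-1,-1,-1,-1,-1],
)

```text
time_s: 10.45
position: [0.4809, 0.2152, 0.3722]
eef_rot: [3.142, -0.0, 1.484]
force: [-0.5, 0.2, 0.1]
grip_width: 0.0735
finger_force: 0.0
```

move_arm(
  dp=[
    [0,0,-0.2],
    [0,0,-0.2],
    [0,0,-0.2],
    [0,0,-0.2],
    [0,0,0],
  ],
  twist=[0,0,0,0,0],
  jaw=[-1,-1,-1,-1,-1],
)

```text
time_s: 11.08
position: [0.4813, 0.2153, 0.4533]
eef_rot: [3.139, -0.002, 1.484]
force: [0.0, -0.1, -0.1]
grip_width: 0.0885
finger_force: 0.0
```

move_arm(
  dp=[
    [0,0,0],
    [0,0,0],
    [0,0,0],
    [0,0,0],
    [0,0,0],
  ],
  twist=[0,0,0,0,0],
  jaw=[-1,-1,-1,-1,-1],
)

```text
time_s: 11.7
position: [0.4809, 0.2152, 0.4521]
eef_rot: [-3.141, 0.0, 1.484]
force: [-0.6, 0.1, 0.1]
grip_width: 0.0879
finger_force: 0.0
```

```bash
python3 -c "
from h import *
s=snap('wrist','w6')"
```

```text
(no output)
```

View pics/w6.png

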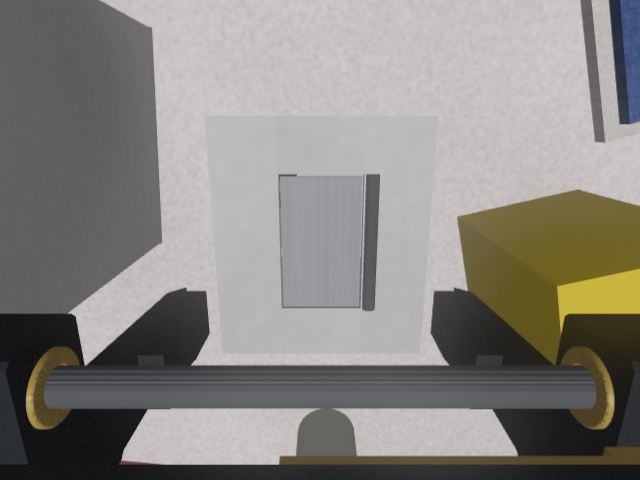

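The flap looks shut with the bank gone. There is a thin dark line at (288,175), so I'll check that close up, along with the cup.

```bash
python3 -c "
from h import *
snap('wrist','w7');snap('scene','s7')
a=cv2.imread('pics/w7.png')[150:330,260:400];b=cv2.imread('pics/w4.png')[150:330,260:400];c=cv2.imread('pics/s7.png')[250:350,250:450]
o=np.zeros((600,800,3),np.uint8)
o[:360,:280]=cv2.resize(a,(280,360));o[:360,290:570]=cv2.resize(b,(280,360));o[370:570,:400]=cv2.resize(c,(400,200))
o[370:570,400:]=cv2.resize(cv2.imread('pics/scene0.png')[250:350,250:450],(400,200))
cv2.imwrite('pics/crop7.png',o)"
```

```text
(no output)
```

View pics/crop7.png

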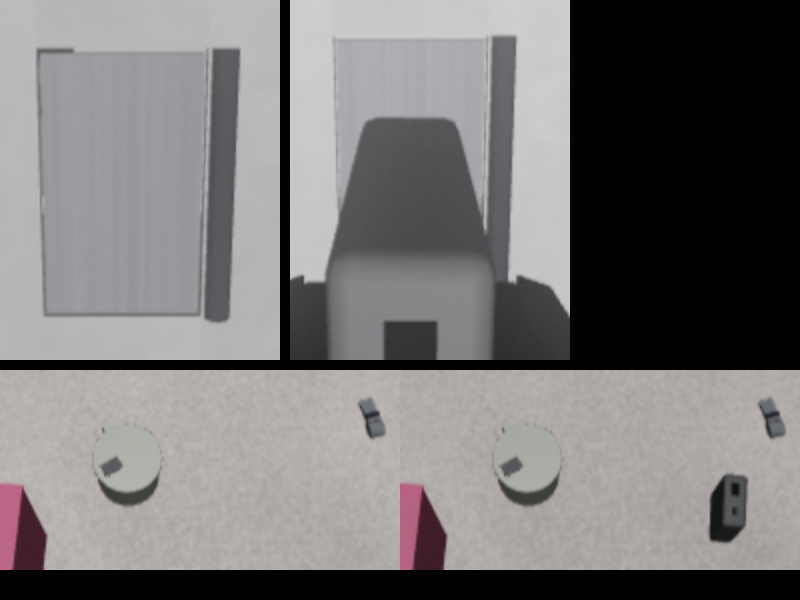

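The flap is level and flush, the dark line is only the edge gap, and the cup has not moved. Handing in.

```bash
python3 -c "
from workcell import ctrl
print(ctrl.close_job())"
```

```text
the job is handed in; nothing more can be done
None
```

I guided the power bank through the flap and it dropped into the small white bin; the last pictures show the flap shut and the cup where it was, and the job was handed in at about 12 s (no verdict returned).

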